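# Hook the phone arm onto the charging block and press it home

## Task

Hook the blue phone arm's two brass claws into the two open slots at the top of the charging block's upright, so that it sits on the orange catch, then press it straight down until the catch is fully down. Leave the arm there, level and hooked in, and do not disturb the bronze figurine.

Things in the scene. Friction and masses are not known exactly. Their poses are not given: they have to be found in the camera images.
- bracket: Loose blue phone arm, brass claws, 160 g, mm. Origin: under the spine's centre; z up, x to the claws (away from robot, within 35 deg). Spine (grip across y): 22 wide, 44 high, x -45..45. Back plate: x 40..48, 84 wide, 60 high. Cradle: x -58..-36, 76 wide, 30 high. Claws at y +-28, 10 wide, z 48..60, out to x 76; tips at x 68..76 bent down to z 6: 20 gap to the plate, open below.
- seat (a point): On the fixed charging block (base 190x150x40 mm): where the arm's origin goes when hooked, on the raised catch's top, 80 above the console; stays put. z up, x to the upright (away from robot, within 20 deg); match the arm's axes. Upright: plate x 54..62, 108 wide, top z 56; slots open on top at y +-28, 24 wide, floors z 30. Lower the arm, tips behind the plate: play 6 in x, 7 in y.
- lock (a joint): Orange catch in front of the upright, 60 mm wide, x -46..46 from the seat. Value in m: 0 raised (at the start), 0.016 fully down, a hard stop. Stiff: about 10 N moves it; it carries the arm's weight and stays where pushed (no spring). Pressed by pushing down the arm that rests on it.
- figurine: Bystander: bronze door knocker figurine, 90 mm tall on a round foot of 64 mm diameter, 500 g, loose. Origin: centre of its underside.
There are look-alikes about, which are no part of the job. Of the things that look like the part that bears seat, take the one that is farthest to the robot's right at the start.

How it is judged:
By the outcome, as a careful person would: the job done as asked, in the order asked, and still so for the second after the job is handed in, with the robot touching nothing.
It also fails if it takes over 40 s, if anything falls off the work surface, if the arm or the gripper's body presses on something with over 40 N, if the wrist force passes 120 N, or if a joint passes its speed limit or range.

## Robot

A 7-joint arm with a two-finger parallel gripper is mounted at the origin on the work surface. World frame = base frame: x ahead of the robot, y to its left, z up, the work surface at z = 0. Lengths are in mm, angles in rad, forces in N, time in s.
With the tool pointing down it reaches from about 350 to 900 mm from the base axis. Payload 8.1 kg.
Tool frame: the origin (TCP) lies at the very end of the fingers, on their centre line; the grasp point (between the pads) lies 19 mm behind it; z points along the fingers, y is the line along which they close (so a half turn about z gives the same grasp; the last joint's range is limited). The gripper opens to 92 mm and grips with 3 to 60 N. Pads are 19 mm wide; open, the fingers measure 130 mm over their backs; the gripper's body (75 mm by 190 mm) begins 47 mm behind the grasp point.
Start: joints at [1.186, 0.434, 0.025, 1.573, -0.012, 1.134, -0.075], TCP at [173.779, -600.369, 226.742] pointing down, gripper open.
Joint ranges: [-2.62, 2.62], [-0.44, 2.09], [-1.27, 1.32], [0.08, 2.57], [-1.32, 4.46], [0.12, 2], [-2.74, 2.74]. Speed limits (rad/s): [2.22, 2.22, 3.01, 3.01, 3.14, 3.14, 3.14].

## Interface

Orientations are given as a unit quaternion [w, x, y, z].
In Python, from cell import * gives the robot as it stands.
- The arm moves only by the shell command python3 -m crank 'ROWS'. ROWS is JSON, a list that holds one entry, the list of rows, each a list of 7 numbers: the turn, a rotation vector about the tool's x, y, z in degrees, then the shift along the tool's x, y, z in cm, then the closure, from 0 (fully open) to 1 (shut). A call has 1 to 5 rows; each row is the pose to reach, as a shift and turn from the pose commanded when the call began, along the tool's axes at that moment; what a row does not reach only later rows make up. A row lasts 1/10 s, in which the tool goes at most 50 mm and 8.59 degrees, less where a joint would pass 70% of its speed; a pose out of reach is approached as far as the arm can. A call with a gripper value outside its range is refused whole. The fingers move at their own pace and stop on an object; the grip force is fixed at half the most. Time passes only in rows, so rows that repeat a pose let the fingers close. It gives the time, the measured TCP pose, the force, the opening and the grip force at its end, in the units of the state.
- observe(): the state, without advancing time (a new reading comes with each control period).
- camera(name): name is "scene" or "top"; returns the picture (400x640x3 uint8, red, green, blue); there is no depth.
- get_calibration(name): a dict with "camera_matrix" (3x3 intrinsics, pixels), "k1" (the pictures are not rectified: a ray, as slopes to the right and down, at radius r is drawn at 1 + k1 r^2 times it, then the intrinsics apply), "R" (3x3) and "t" (3): a world point X has camera coordinates R X + t. Camera axes: x right, y down, z forward; pixel columns grow to the right and rows downward; lengths in mm; the calibration is good to about 2 mm. A picture is of the moment at which its call begins. get_calibration takes no time and is no camera call.
- close_job(): hands the job in; it is judged then, once.
The state is a dict: "time_s": time; "q": joint angles; "dq": joint speeds; "effort": joint torques, N m; "position": TCP position; "tool_rot": TCP orientation; "contact_force": force on the tool from outside, world axes, zero at the start; "moment": the same for the moment, N m; "opening": finger opening in mm; "grasp_force": force on a finger pad.
Only numpy, scipy, OpenCV 4.12 (cv2) and the standard library are available. Lean on these libraries where they do the work, as an engineer would, in place of code of your own. Each camera call takes 0.05 s, during which the arm holds its last target. There are 200 camera calls.

## Working session

There is one attempt and no reset: what is moved stays moved. The work goes in short steps, Python scripts to look and compute and a shell command to move; the robot and the scene stay as the last step left them, time stands still between calls to the robot, and variables do not carry over. Pictures are saved under pics/ and viewed, at most 10 in all, crops included, and the job is handed in when it is done.

```bash
ls; mkdir -p pics; python3 - <<'E'
from cell import *
import cv2
for n in("scene","top"):
    cv2.imwrite(f"pics/{n}0.png",camera(n)[:,:,::-1]); c=get_calibration(n); print(n,c)
s=observe();print(s["time_s"],s["position"],s["tool_rot"],s["opening"],s["contact_force"])
E
```

```text
pics
scene {'camera_matrix': array([[388.01446073,   0.        , 314.61437429],
       [  0.        , 388.01446073, 198.80399887],
       [  0.        ,   0.        ,   1.        ]]), 'k1': 0.026087801118597674, 'R': array([[-0.68413392,  0.72901736,  0.02223667],
       [ 0.48619935,  0.47856729, -0.7311522 ],
       [-0.54366439, -0.48939456, -0.68185188]]), 't': array([ 226.01393063, -298.3801281 , 1378.03980281])}
top {'camera_matrix': array([[500.83918923,   0.        , 322.67900777],
       [  0.        , 500.83918923, 210.72079943],
       [  0.        ,   0.        ,   1.        ]]), 'k1': 0.005614810902963372, 'R': array([[ 0.01310491, -0.99990851, -0.00335018],
       [-0.98989674, -0.01250047, -0.14123805],
       [ 0.14118325,  0.00516725, -0.98996999]]), 't': array([ 184.70273995,  549.15080274, 1312.85857071])}
0.1 [ 173.5793226  -599.95413506  226.03123426] [-6.86258929e-04  9.90100249e-01  1.40360250e-01 -1.61022464e-04] 92.07323157393057 [0.22984557 0.69164806 0.7270509 ]
```

View pics/scene0.png

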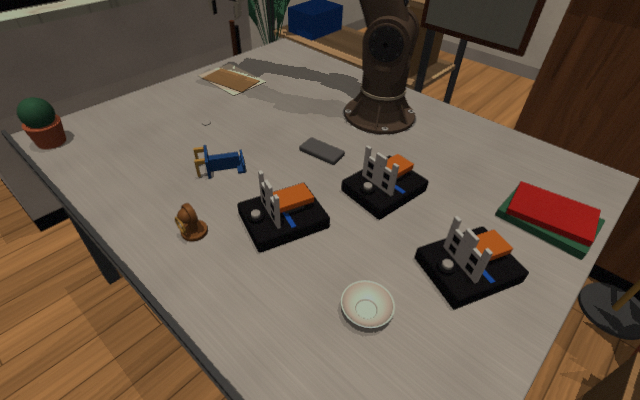

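View pics/top0.png

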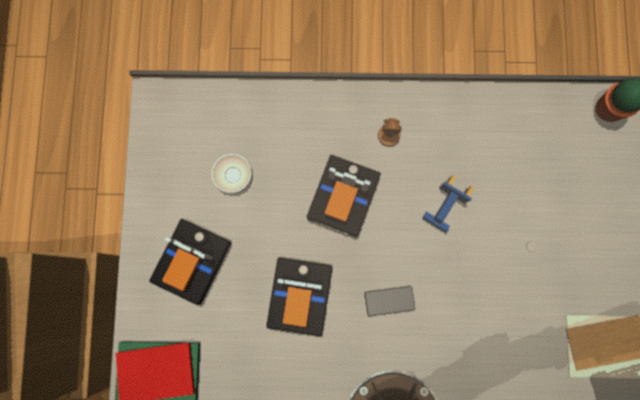

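The top view shows three charging blocks, at (343,197), (298,297) and (190,262). Image right is the robot's right (-y), so (343,197) in top, or (283,215) in scene, is the one farthest right. I'll confirm in crops. The bracket is at (448,205) and the figurine at (390,132) in top.

```bash
python3 - <<'E'
import cv2
a=cv2.imread("pics/top0.png")[105:245,300:490]
cv2.imwrite("pics/c1.png",cv2.resize(a,None,fx=4,fy=4,interpolation=cv2.INTER_CUBIC))
a=cv2.imread("pics/scene0.png")[135:255,170:340]
cv2.imwrite("pics/c2.png",cv2.resize(a,None,fx=4.7,fy=4.7,interpolation=cv2.INTER_CUBIC))
E
```

```text
(no output)
```

View pics/c1.png

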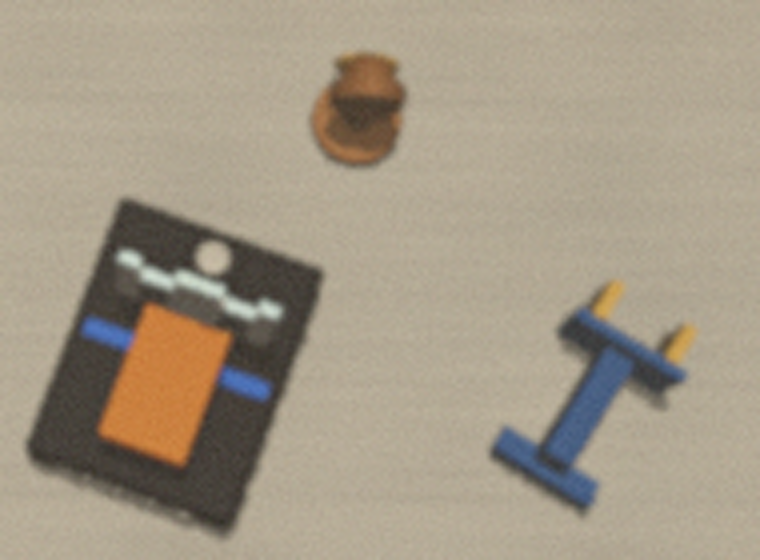

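View pics/c2.png

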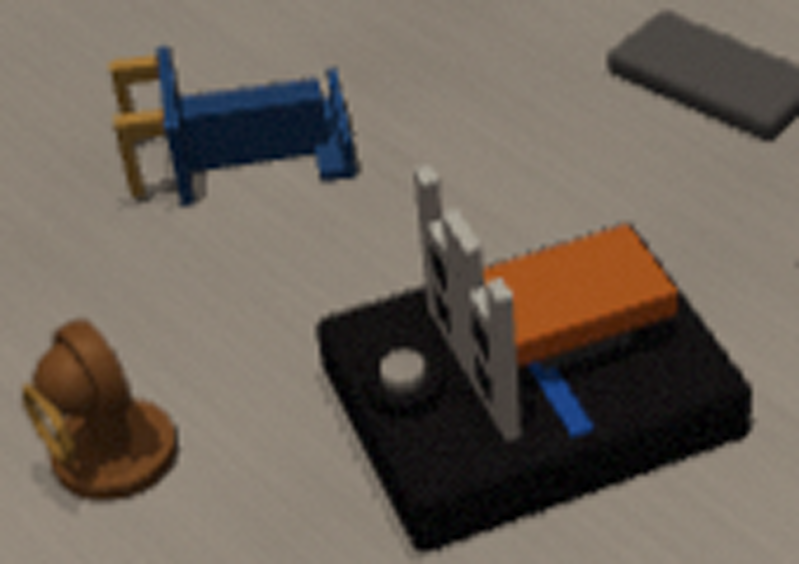

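The crops confirm it: the target block has open-topped slots and a raised catch, with the figurine behind it to the right. Next I'll fit the poses from the corners in both views.

```bash
cat > h.py <<'E'
import numpy as np,cv2
from scipy.optimize import least_squares
from scipy.spatial.transform import Rotation as Ro
from cell import *
def proj(n,P):
    c=get_calibration(n);K=c["camera_matrix"]
    return cv2.projectPoints(np.asarray(P,float),cv2.Rodrigues(c["R"])[0],c["t"],K,np.array([c["k1"],0,0,0.]))[0][:,0]
def world(p,z,L):
    c,s=np.cos(p[2]),np.sin(p[2]);L=np.array(L,float)
    return np.c_[p[0]+c*L[:,0]-s*L[:,1],p[1]+s*L[:,0]+c*L[:,1],z+L[:,2]]
def fit(obs,z,p0):
    # obs: {cam:(list of local, list of pix)}; z may be None = free
    def r(p):
        return np.concatenate([(proj(n,world(p,p[3] if z is None else z,L))-np.array(U)).ravel() for n,(L,U) in obs.items()])
    s=least_squares(r,p0,loss="soft_l1",x_scale=[10,10,.1,10][:len(p0)])
    return s.x,r(s.x).reshape(-1,2).round(1)
c1=lambda l,s=4,o=(300,105):[(x/s-.375+o[0],y/s-.375+o[1]) for x,y in l]
c2=lambda l:c1(l,4.7,(170,135))
E
python3 - <<'E'
from h import *
seat={"top":([(46,30,0),(46,-30,0),(-46,-30,0),(-46,30,0),(58,47,56),(58,-47,56),(58,0,56)],c1([(145,305),(232,330),(185,467),(98,433),(128,258),(270,310),(200,283)])),
"scene":([(-46,30,0),(-46,-30,0),(46,30,0),(58,47,56),(58,-47,56),(58,0,56)],c2([(678,290),(630,225),(517,345),(500,287),(427,173),(463,228)]))}
br={"top":([(44,42,60),(44,-42,60),(76,28,60),(76,-28,60)],c1([(577,315),(682,377),(615,283),(690,327)])),
"scene":([(44,-42,60),(44,42,60),(-45,-11,44),(-45,11,44),(76,-28,60),(76,28,60),(72,28,6)],c2([(165,50),(172,125),(318,82),(325,100),(112,65),(115,120),(140,198)]))}
for o,z in((seat,80),(br,0)):
    for zz,p0 in((z,[500,-50,-.3]),(None,[500,-50,-.3,z])):
        p,r=fit(o,zz,p0);print(p.round(3),np.degrees(p[2]).round(1));print(r.tolist())
s=observe();print(Ro.from_quat(np.roll(s["tool_rot"],-1)).as_matrix().round(4))
E
```

```text
[ 5.68584e+02  1.44402e+02 -3.42000e-01] -19.6
[[0.2, -0.4], [-0.2, 1.1], [-0.4, -0.6], [-0.2, -0.0], [0.3, 0.3], [-0.3, -0.1], [-0.3, 0.3], [0.2, -0.2], [-0.4, -0.9], [-0.5, -0.3], [0.1, 0.3], [-0.0, 0.3], [-0.1, 0.3]]
[ 5.68574e+02  1.44384e+02 -3.42000e-01  7.99280e+01] -19.6
[[0.2, -0.4], [-0.1, 1.1], [-0.3, -0.6], [-0.2, -0.0], [0.3, 0.3], [-0.2, -0.1], [-0.3, 0.4], [0.2, -0.2], [-0.4, -0.9], [-0.5, -0.3], [0.1, 0.3], [-0.0, 0.3], [-0.1, 0.3]]
[ 5.65398e+02 -1.42120e+02 -5.62000e-01] -32.2
[[-0.6, -1.2], [0.2, 0.1], [0.5, -0.2], [-0.2, -0.1], [0.1, -0.8], [0.2, 0.7], [0.6, -0.9], [-0.1, -0.2], [0.0, 0.3], [0.1, 0.3], [-0.2, -1.3]]
[ 5.65037e+02 -1.43188e+02 -5.57000e-01 -1.65300e+00] -31.9
[[-0.5, -0.9], [0.4, 0.3], [0.6, -0.0], [-0.1, 0.0], [-0.0, -0.4], [0.3, 1.0], [0.5, -0.6], [-0.1, -0.0], [-0.0, 0.6], [0.1, 0.6], [-0.1, -1.0]]
[[ 9.606e-01  2.779e-01 -5.000e-04]
 [ 2.779e-01 -9.606e-01  1.300e-03]
 [-1.000e-04 -1.400e-03 -1.000e+00]]
```

```bash
cat >> h.py <<'E'
def row(x,y,z,yaw):
    s=observe();R=Ro.from_quat(np.roll(s["tool_rot"],-1))
    T=Ro.from_euler("z",yaw,degrees=True)*Ro.from_euler("x",180,degrees=True)
    print("t",s["time_s"],"pos",s["position"].round(1),"F",s["contact_force"].round(1),"open",round(s["opening"],1),"g",round(float(s["grasp_force"]),1))
    print("turn",np.degrees((R.inv()*T).as_rotvec()).round(2),"shift cm",(R.inv().apply(np.array([x,y,z])-s["position"])/10).round(3))
E
python3 -c "
from h import *
row(565.2,-142.5,110,-32.1)"
```

```text
t 0.1 pos [ 173.6 -600.   226. ] F [0.2 0.7 0.7] open 92.1 g 0.0
turn [-7.000e-02  4.000e-02  4.824e+01] shift cm [ 50.335 -33.042  11.643]
```

```bash
python3 -m crank '[[[0,0,8,8,-5.5,1.5,0],[0,0,16,12,-8,3,0],[0,0,24,16,-10.5,4.5,0],[0,0,32,20,-13,6,0],[0,0,40,24,-16,7.5,0]]]'; python3 -c "
from h import *
row(565.2,-142.5,110,-32.1)"
```

```text
time_s: 0.6
position: [331.3, -414.6, 165.2]
tool_rot: [-0.0, 0.978, -0.209, 0.0]
contact_force: [0.9, -1.1, 0.0]
opening: 91.9
grasp_force: 0.0
t 0.6 pos [ 331.3 -414.6  165.2] F [ 0.9 -1.1  0. ] open 91.9 g 0.0
turn [-0.   -0.01  7.98] shift cm [ 10.224 -34.395   5.519]
```

```bash
python3 -m crank '[[[0,0,8,2,-5,1,0],[0,0,8,4,-10,2,0],[0,0,8,6,-15,3,0],[0,0,8,8,-20,4,0],[0,0,8,9,-25,5,0]]]'; python3 -c "
from h import *
row(565.2,-142.5,110,-32.1)"
```

```text
time_s: 1.1
position: [501.7, -239.6, 119.5]
tool_rot: [0.0, 0.962, -0.274, 0.0]
contact_force: [1.0, -0.4, 0.6]
opening: 91.8
grasp_force: 0.0
t 1.1 pos [ 501.7 -239.6  119.5] F [ 1.  -0.4  0.6] open 91.8 g 0.0
turn [ 0.01 -0.03  0.29] shift cm [  0.281 -11.596   0.947]
```

```bash
python3 -m crank '[[[0,0,0,0,0,0,0]]]'; python3 -c "
from h import *
row(565.2,-142.5,110,-32.1)"
```

```text
time_s: 1.2
position: [504.3, -232.7, 118.4]
tool_rot: [-0.002, 0.963, -0.269, -0.001]
contact_force: [-1.1, 0.5, 0.8]
opening: 92.0
grasp_force: 0.0
t 1.2 pos [ 504.3 -232.7  118.4] F [-1.1  0.5  0.8] open 92.0 g 0.0
turn [-0.22  0.12  0.93] shift cm [  0.544 -10.866   0.878]
```

```bash
python3 -m crank '[[[0,0,0.3,0.2,-5,0.4,0],[0,0,0.3,0.4,-9,0.8,0],[0,0,0.3,0.5,-10.8,0.9,0],[0,0,0.3,0.5,-10.8,0.9,0],[0,0,0.3,0.5,-10.8,0.9,0]]]'; python3 - <<'E'
from h import *
row(565.2,-142.5,14,-32.1)
cv2.imwrite("pics/s1.png",cv2.resize(camera("scene")[100:220,150:300,::-1],None,fx=5,fy=5,interpolation=cv2.INTER_CUBIC))
row(565.2,-142.5,14,-32.1)
E
```

```text
time_s: 1.7
position: [560.6, -152.5, 110.7]
tool_rot: [0.0, 0.961, -0.276, -0.0]
contact_force: [-1.0, -0.4, -0.2]
opening: 91.4
grasp_force: 0.0
t 1.7 pos [ 560.6 -152.5  110.7] F [-1.  -0.4 -0.2] open 91.4 g 0.0
turn [0.06 0.03 0.02] shift cm [-0.137 -1.096  9.666]
t 1.75 pos [ 560.4 -153.3  110.8] F [-1.  -0.4  0.4] open 91.8 g 0.0
turn [ 0.08  0.02 -0.08] shift cm [-0.162 -1.186  9.678]
```

View pics/s1.png

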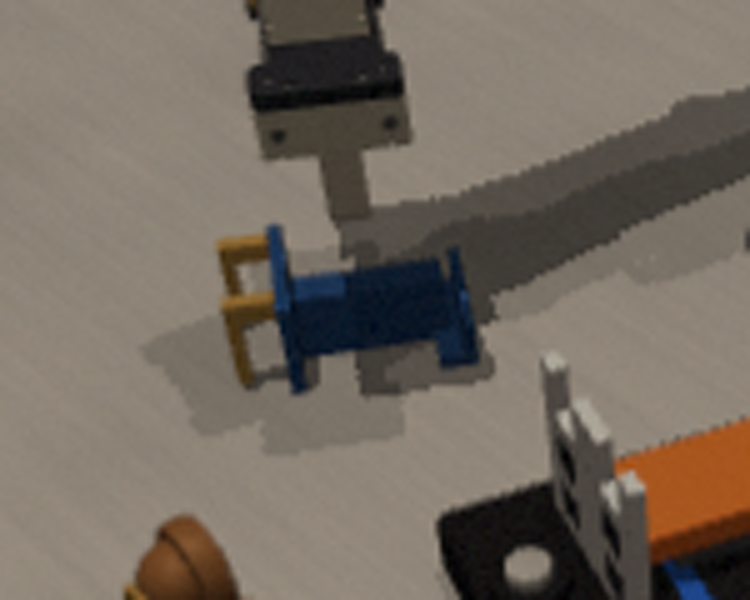

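The open fingers are above the bracket, finger tip at about (350,218) in the crop, and the spine is below at (370,300). I'll descend.

```bash
python3 -m crank '[[[0,0,0,-0.1,-1.1,0,0],[0,0,0,-0.1,-1.1,3,0],[0,0,0,-0.1,-1.1,6,0],[0,0,0,-0.1,-1.1,9,0],[0,0,0,-0.1,-1.1,9.6,0]]]'; python3 -m crank '[[[0,0,0,0,0,0,0],[0,0,0,0,0,0,0]]]'; python3 -c "
from h import *
row(565.2,-142.5,14,-32.1)"
```

```text
time_s: 2.25
position: [564.0, -141.9, 12.2]
tool_rot: [0.0, 0.961, -0.277, -0.002]
contact_force: [-0.4, 0.6, 1.0]
opening: 91.7
grasp_force: 0.0
time_s: 2.45
position: [567.2, -142.3, 16.2]
tool_rot: [-0.0, 0.961, -0.277, 0.001]
contact_force: [0.3, -0.2, -0.0]
opening: 92.0
grasp_force: 0.0
t 2.45 pos [ 567.2 -142.3   16.2] F [ 0.3 -0.2 -0. ] open 92.0 g 0.0
turn [-0.03 -0.09 -0.03] shift cm [-0.156  0.122  0.22 ]
```

```bash
python3 -m crank '[[[0,0,0,-0.1,0,0.2,0.3],[0,0,0,-0.1,0,0.2,0.7],[0,0,0,-0.1,0,0.2,1],[0,0,0,-0.1,0,0.2,1],[0,0,0,-0.1,0,0.2,1]]]';python3 -m crank '[[[0,0,0,0,0,0,1],[0,0,0,0,0,0,1],[0,0,0,0,0,0,1]]]'
```

```text
time_s: 2.95
position: [565.6, -141.3, 13.1]
tool_rot: [0.0, 0.961, -0.276, 0.0]
contact_force: [-0.3, -0.3, -0.1]
opening: 56.2
grasp_force: 0.0
time_s: 3.25
position: [565.4, -141.3, 12.9]
tool_rot: [0.0, 0.961, -0.276, -0.0]
contact_force: [0.4, -0.6, 1.0]
opening: 32.3
grasp_force: 0.0
```

```bash
python3 -m crank '[[[0,0,0,0,0,0,1],[0,0,0,0,0,0,1],[0,0,0,0,0,0,1],[0,0,0,0,0,0,1]]]'; python3 -m crank '[[[0,0,0,0,0,-3,1],[0,0,0,0,0,-6,1],[0,0,0,0,0,-10,1],[0,0,0,0,0,-14,1],[0,0,0,0,0,-16,1]]]'; python3 -m crank '[[[0,0,0,0,0,0,1],[0,0,0,0,0,0,1]]]';python3 -c "
from h import *
row(568.6,144.4,170,-19.6)"
```

```text
time_s: 3.65
position: [565.4, -141.4, 12.9]
tool_rot: [0.0, 0.961, -0.276, -0.0]
contact_force: [-0.2, -0.9, 0.3]
opening: 21.9
grasp_force: 30.0
time_s: 4.15
position: [566.7, -141.4, 176.4]
tool_rot: [-0.0, 0.961, -0.276, 0.002]
contact_force: [0.2, -0.4, -2.6]
opening: 21.8
grasp_force: 30.0
time_s: 4.35
position: [565.1, -141.1, 172.4]
tool_rot: [-0.0, 0.961, -0.276, -0.0]
contact_force: [0.3, -0.2, -2.2]
opening: 21.7
grasp_force: 30.0
t 4.35 pos [ 565.1 -141.1  172.4] F [ 0.3 -0.2 -2.2] open 21.7 g 30.0
turn [  0.     0.02 -12.48] shift cm [-14.866 -24.375   0.243]
```

```bash
python3 -m crank '[[[0,0,-3,-2.5,-4,0,1],[0,0,-6,-5,-8,0,1],[0,0,-9,-7.5,-12,0,1],[0,0,-12.5,-10,-16,0,1],[0,0,-12.5,-12,-20,0,1]]]'; python3 -m crank '[[[0,0,0,0,0,0,1]]]';python3 -c "
from h import *
row(568.6,144.4,170,-19.6)"
```

```text
time_s: 4.85
position: [568.1, 93.8, 170.7]
tool_rot: [0.001, 0.986, -0.169, -0.002]
contact_force: [2.1, -0.2, -3.3]
opening: 21.8
grasp_force: 30.0
time_s: 4.95
position: [568.4, 100.6, 170.8]
tool_rot: [-0.002, 0.986, -0.165, -0.002]
contact_force: [-0.1, 0.6, -1.9]
opening: 22.0
grasp_force: 30.0
t 4.95 pos [568.4 100.6 170.8] F [-0.1  0.6 -1.9] open 22.0 g 30.0
turn [-0.16  0.25  0.6 ] shift cm [-1.409 -4.142  0.1  ]
```

```bash
python3 -m crank '[[[0,0,0,-0.7,-2,0,1],[0,0,0,-1.4,-4,0,1],[0,0,0,-1.4,-4.1,0,1],[0,0,0,-1.4,-4.1,0,1],[0,0,0,-1.4,-4.1,0,1]]]'; python3 -m crank '[[[0,0,0,0,0,0,1],[0,0,0,0,0,0,1]]]';python3 - <<'E'
from h import *
cv2.imwrite("pics/t2.png",cv2.resize(camera("top")[110:230,290:420,::-1],None,fx=4,fy=4,interpolation=cv2.INTER_CUBIC))
cv2.imwrite("pics/s2.png",cv2.resize(camera("scene")[120:260,190:350,::-1],None,fx=4,fy=4,interpolation=cv2.INTER_CUBIC))
a=cv2.imread("pics/t2.png");b=cv2.imread("pics/s2.png")
b=cv2.resize(b,None,fx=1,fy=1)
row(568.6,144.4,170,-19.6)
E
```

```text
time_s: 5.45
position: [570.2, 133.8, 171.8]
tool_rot: [0.001, 0.985, -0.171, -0.001]
contact_force: [0.8, -1.0, -1.7]
opening: 21.7
grasp_force: 30.0
time_s: 5.65
position: [570.6, 134.2, 172.7]
tool_rot: [0.0, 0.985, -0.171, -0.0]
contact_force: [-1.4, -0.1, -2.2]
opening: 22.1
grasp_force: 30.0
t 5.75 pos [570.7 134.6 172.9] F [ 0.5 -0.  -2.4] open 22.2 g 30.0
turn [ 0.01 -0.01 -0.04] shift cm [-0.523 -0.85   0.293]
```

View pics/s2.png

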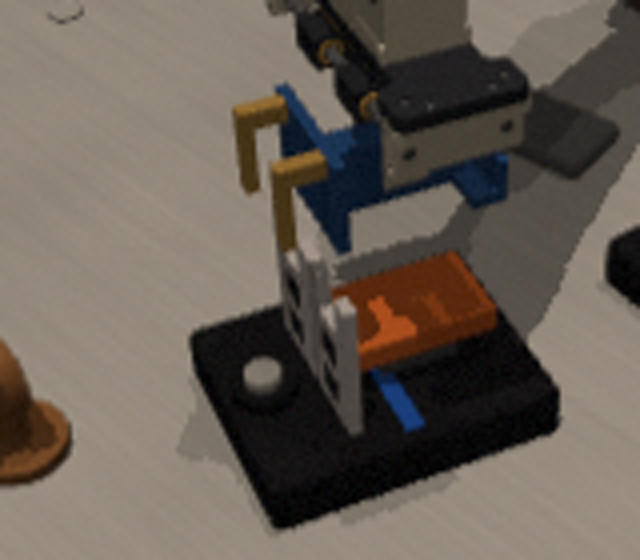

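View pics/t2.png

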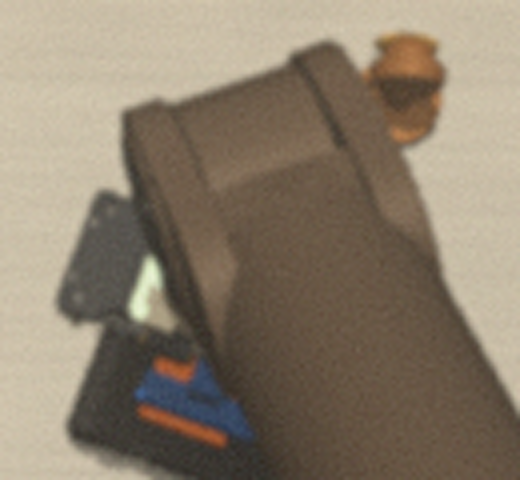

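The scene crop shows the bracket level in the grip. Its near claw tip is at (285,245), just above the upright, and the far tip is at (250,190). The figurine at (20,430) is clear. The fit has ±6 mm play, so I'll align and lower.

```bash
python3 -m crank '[[[0,0,0,-0.5,-0.85,0,1],[0,0,0,-0.5,-0.85,0,1],[0,0,0,-0.5,-0.85,0.3,1],[0,0,0,-0.5,-0.85,0.3,1]]]'; python3 -m crank '[[[0,0,0,0,0,0,1],[0,0,0,0,0,0,1]]]';python3 -c "
from h import *
row(568.4,144.4,115,-19.6)"
```

```text
time_s: 6.15
position: [568.5, 144.8, 169.4]
tool_rot: [0.0, 0.985, -0.17, -0.0]
contact_force: [0.0, 0.4, -2.2]
opening: 21.8
grasp_force: 30.0
time_s: 6.35
position: [568.8, 144.7, 169.9]
tool_rot: [0.0, 0.985, -0.17, 0.0]
contact_force: [-0.1, 0.1, -1.1]
opening: 21.8
grasp_force: 30.0
t 6.35 pos [568.8 144.7 169.9] F [-0.1  0.1 -1.1] open 21.8 g 30.0
turn [ 0.01 -0.   -0.01] shift cm [-0.029  0.041  5.492]
```

```bash
python3 -m crank '[[[0,0,0,0,0,1,1],[0,0,0,0,0,2,1],[0,0,0,0,0,3,1],[0,0,0,0,0,4,1],[0,0,0,0,0,4,1]]]'; python3 -m crank '[[[0,0,0,0,0,0.7,1],[0,0,0,0,0,1.5,1],[0,0,0,0,0,1.5,1],[0,0,0,0,0,1.5,1]]]';python3 - <<'E'
from h import *
cv2.imwrite("pics/s3.png",cv2.resize(camera("scene")[120:260,190:350,::-1],None,fx=4,fy=4,interpolation=cv2.INTER_CUBIC))
row(568.4,144.4,93,-19.6)
E
```

```text
time_s: 6.85
position: [567.6, 144.5, 127.9]
tool_rot: [0.001, 0.985, -0.17, -0.001]
contact_force: [-0.9, -0.3, -2.4]
opening: 21.9
grasp_force: 30.0
time_s: 7.25
position: [568.7, 144.9, 114.8]
tool_rot: [0.0, 0.985, -0.17, -0.0]
contact_force: [0.5, 0.4, -1.8]
opening: 21.8
grasp_force: 30.0
t 7.3 pos [568.9 144.9 115.1] F [-0.1 -0.4 -0.9] open 21.7 g 30.0
turn [-0.01 -0.01  0.01] shift cm [-0.028  0.066  2.207]
```

View pics/s3.png

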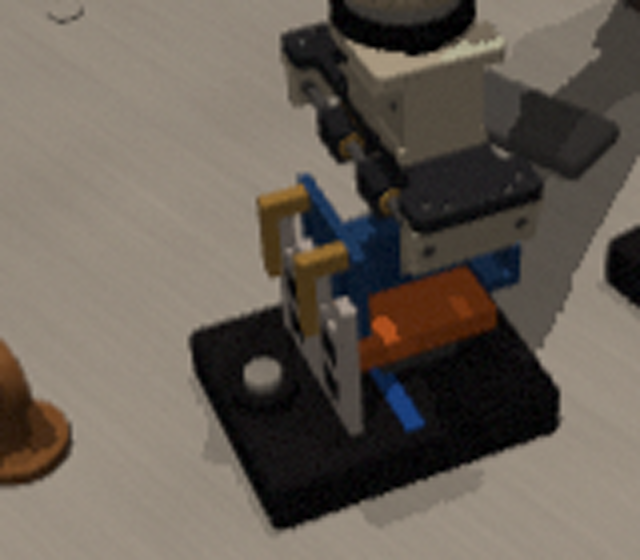

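Both claw tips are now behind the plate, at (270,270) and (308,325), with their bars over the slots. I'll lower to the catch.

```bash
python3 -m crank '[[[0,0,0,0,0,0.7,1],[0,0,0,0,0,1.4,1],[0,0,0,0,0,1.8,1],[0,0,0,0,0,2.1,1],[0,0,0,0,0,2.2,1]]]'; python3 -m crank '[[[0,0,0,0,0,0.1,1],[0,0,0,0,0,0.2,1],[0,0,0,0,0,0.2,1]]]'
```

```text
time_s: 7.8
position: [568.5, 144.8, 92.8]
tool_rot: [0.0, 0.985, -0.17, -0.0]
contact_force: [-3.3, -0.4, 7.8]
opening: 22.1
grasp_force: 30.0
time_s: 8.1
position: [568.5, 144.8, 91.4]
tool_rot: [0.0, 0.985, -0.17, -0.0]
contact_force: [-2.7, -0.3, 4.8]
opening: 21.7
grasp_force: 30.0
```

Contact with the catch; now I'll press down.

```bash
python3 -m crank '[[[0,0,0,0,0,0.2,1],[0,0,0,0,0,0.4,1],[0,0,0,0,0,0.6,1],[0,0,0,0,0,0.8,1],[0,0,0,0,0,1,1]]]'; python3 -m crank '[[[0,0,0,0,0,0.1,1],[0,0,0,0,0,0.2,1],[0,0,0,0,0,0.3,1],[0,0,0,0,0,0.3,1]]]'
```

```text
time_s: 8.6
position: [568.7, 144.9, 81.6]
tool_rot: [-0.0, 0.985, -0.17, 0.0]
contact_force: [-3.9, -1.3, 7.9]
opening: 22.2
grasp_force: 30.0
time_s: 9.0
position: [568.7, 144.9, 78.5]
tool_rot: [-0.0, 0.985, -0.17, 0.0]
contact_force: [-3.1, -1.7, 5.7]
opening: 22.0
grasp_force: 30.0
```

```bash
python3 -m crank '[[[0,0,0,0,0,0.1,1],[0,0,0,0,0,0.2,1],[0,0,0,0,0,0.3,1],[0,0,0,0,0,0.3,1]]]'; python3 -m crank '[[[0,0,0,0,0,0.1,1],[0,0,0,0,0,0.2,1],[0,0,0,0,0,0.2,1]]]'
```

```text
time_s: 9.4
position: [568.8, 144.9, 76.7]
tool_rot: [-0.0, 0.985, -0.17, 0.0]
contact_force: [-6.5, -1.3, 18.8]
opening: 21.9
grasp_force: 30.0
time_s: 9.7
position: [569.1, 144.8, 76.2]
tool_rot: [-0.0, 0.985, -0.17, 0.001]
contact_force: [-13.0, -4.3, 33.8]
opening: 21.9
grasp_force: 30.0
```

Hard stop: 16 mm of travel and the force has risen to 34 N. I'll unload and release.

```bash
python3 -m crank '[[[0,0,0,0,0,-0.2,1],[0,0,0,0,0,-0.35,1],[0,0,0,0,0,-0.35,1]]]'; python3 -m crank '[[[0,0,0,0,0,0,0.7],[0,0,0,0,0,0,0.4],[0,0,0,0,0,0,0.4],[0,0,0,0,0,0,0.4],[0,0,0,0,0,0,0.4]]]'
```

```text
time_s: 10.0
position: [568.9, 145.0, 76.4]
tool_rot: [-0.0, 0.985, -0.17, 0.0]
contact_force: [-0.3, 1.5, 1.8]
opening: 21.8
grasp_force: 30.0
time_s: 10.5
position: [568.7, 144.9, 76.3]
tool_rot: [0.0, 0.985, -0.17, -0.0]
contact_force: [-0.1, 0.7, 0.4]
opening: 53.0
grasp_force: 0.0
```

```bash
python3 -m crank '[[[0,0,0,0,0,-1,0.4],[0,0,0,0,0,-3,0.4],[0,0,0,0,0,-7,0.4],[0,0,0,0,0,-12,0.4],[0,0,0,0,0,-15,0.4]]]'; python3 -m crank '[[[0,0,0,-4,0,0,0.4],[0,0,0,-8,0,0,0.4],[0,0,0,-12,0,0,0.4],[0,0,0,-15,0,0,0.4],[0,0,0,-15,0,0,0.4]]]'; python3 - <<'E'
from h import *
a=cv2.resize(camera("scene")[120:260,190:350,::-1],None,fx=4,fy=4,interpolation=cv2.INTER_CUBIC)
cv2.imwrite("pics/s4.png",a)
cv2.imwrite("pics/t4.png",camera("top")[:,:,::-1])
E
```

```text
time_s: 11.0
position: [569.8, 145.3, 231.0]
tool_rot: [-0.001, 0.985, -0.17, 0.002]
contact_force: [0.3, 0.0, 0.2]
opening: 54.8
grasp_force: 0.0
time_s: 11.5
position: [423.9, 196.9, 227.4]
tool_rot: [-0.0, 0.986, -0.168, -0.0]
contact_force: [0.8, 0.5, -0.7]
opening: 55.3
grasp_force: 0.0
```

View pics/s4.png

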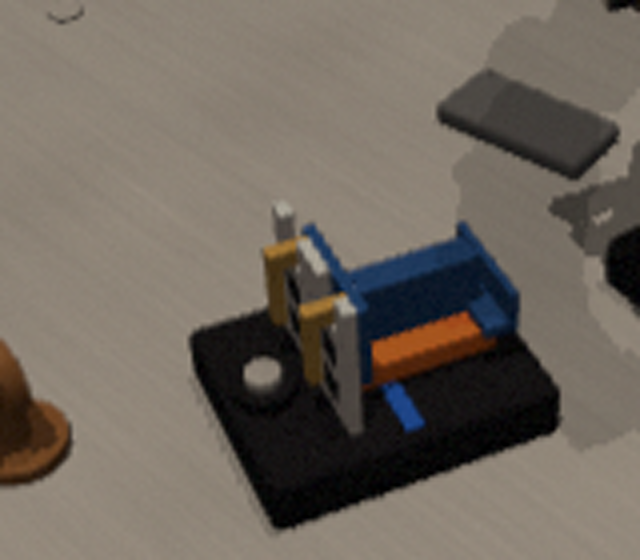

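Hooked and level: claws through the slots at (285,250) and (320,305), catch low at (430,345), figurine untouched. One numeric check on the height, then hand in.

```bash
python3 - <<'E'
from h import *
p=(568.5,144.4,-.342)
L=[(44,-42,60),(76,-28,60),(76,28,60),(72,33,6)]
for z in(64,70,80):print(z,((proj("scene",world(p,z,L))-[190,120])*4+1.5).round(0).tolist())
print(close_job())
E
```

```text
64 [[310.0, 222.0], [268.0, 251.0], [304.0, 310.0], [320.0, 381.0]]
70 [[309.0, 215.0], [267.0, 243.0], [303.0, 302.0], [319.0, 374.0]]
80 [[308.0, 201.0], [266.0, 230.0], [302.0, 289.0], [318.0, 362.0]]
the job is handed in; nothing more can be done
None
```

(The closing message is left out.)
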